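Declare the target and pass the game clock

TASK

We are in the middle of a table-top wargame played on the clock. Declare our shot: touch the assault gun (the one tracked vehicle without a turret) lightly with the fingertips, without shifting it and without touching any other vehicle; then hand over the turn by pressing the raised end of the game clock's rocker, the end nearest you, fully down so that it stays down, and draw back clear. Lift nothing, and leave everything else where it stands.

Things in the scene. Friction and masses are not known exactly. Their poses are not given: they have to be found in the camera images.
- assault_gun: the target: olive-drab 1:56 model of a turretless assault gun, loose, about 130 g; hull 96 long (its x) x 52 wide (its y), flat-topped fixed casemate 46 x 46 with its roof 35 mm above its underside, thin gun out of the hull front reaching 64 mm from the middle. Origin: centre of its underside, which stands on an 18 mm thick terrain tile; -x is its front, z up. Stands in one of four places among the other vehicles
- assault_gun_roof (a point): centre of the assault gun's flat casemate roof (top surface, about 53 mm above the table), the best place to touch from above: it stands on a hard board, so come down the last centimetre at about 15 mm/s and stop at first contact (arriving at 30 mm/s or more strikes it with over 40 N, which is not a light touch); the flat area is 46 x 46 mm, axes as the body's
- clock_rocker (a joint): angle of the game clock's rocker (rad): -0.09 with the near end (towards the robot) up, as at the start; +0.09 with the near end fully down. It has stiff friction (about 1.5 N at the end) and stays where it is left; hard stops at both ends
- rocker_near (a point): centre of the top face of the near end pad of the rocker, 34 x 26 mm, about 72 mm above the table when raised, 62 mm when down; it goes about 10.5 mm down when pressed. Its x runs along the rocker from the near end to the far end
- game_clock: black digital game clock on the white table to the right of the tile, 160 long (its x, near end at -x) x 90 wide, case 50 high with the light grey rocker bar lengthways over it and two displays on the sloping side towards the tile; does not move. Origin: centre of its underside
- tank_a: bystander, not to be touched: olive-drab model tank with round turret and short barrel, 103 x 50 x 48 high, loose. Origin: centre of its underside, front -x
- tank_b: bystander, not to be touched: same model as tank_a
- truck: bystander, not to be touched: olive-drab model lorry on wheels with covered load bed, 110 x 44 x 51 high, loose. Origin: centre of its underside, front -x
- trees: bystander: three model trees up to 75 high on a round base 60 across, loose on the tile. Origin: centre of its underside
- die_a: bystander: yellow 16 mm die on the tile. Origin: centre of its underside
- die_b: bystander: yellow 16 mm die on the tile. Origin: centre of its underside
- mug: bystander: white enamel mug, 84 across, 82 high, on the white table left of the tile. Origin: centre of its underside
- tape_measure: bystander: pocket tape measure 60 x 32 x 58 high, standing on the white table on the robot's side of the clock. Origin: centre of its underside
Things that resemble listed ones, but are neither listed nor needed, are in the scene too. What is shaped like the assault_gun but orange or turquoise is not meant.

How it is judged:
On the way, in this order (a step that is already met when the one before it is completed fails the run):
1. the assault gun is touched with the fingertips (contact force between the fingers and assault_gun above 0.3 N), for 0.1 s.
2. then the near end of the clock's rocker is pressed down (value of joint clock_rocker above 0.07 rad), for 0.2 s.
At the end, for the whole second after the job is handed in: the clock's rocker stays down at the near end (above 0.07 of 0.09 rad); the assault gun stands upright, at rest and within 8 mm of where it was; the other vehicles, trees, dice, mug and tape measure are within 8 mm of where they were (value of joint clock_rocker above 0.07 rad and distance of each of assault_gun_roof, tank_a, tank_b, truck, trees, die_a, die_b, mug, tape_measure from where it was at the start of the episode below 0.008 m and linear speed of assault_gun below 0.02 m/s and angle between assault_gun's own z axis and vertical below 0.1 rad); the robot touches nothing.
It fails at once if the assault gun is shoved, lifted or carried (more than 8 mm) (distance of assault_gun_roof from where it was at the start of the episode above 0.008 m).
It fails at once if the assault gun is pressed hard (more than 40 N) instead of touched lightly (contact force between the fingers and assault_gun above 40 N).
It fails at once if another vehicle is touched (contact force between any of the fingers, the arm and tank_a above 0.3 N or contact force between any of the fingers, the arm and tank_b above 0.3 N or contact force between any of the fingers, the arm and truck above 0.3 N).
It fails at once if a bystander is disturbed, lifted or carried (more than 8 mm) (distance of any of tank_a, tank_b, truck, trees, die_a, die_b, mug, tape_measure from where it was at the start of the episode above 0.008 m).
It also fails if it takes over 38 s, if anything falls off the work surface, if the arm or the gripper's body presses on something with over 40 N, if the wrist force passes 120 N, or if a joint passes its speed limit or range.

ROBOT

A 6-joint arm with a two-finger parallel gripper is mounted at the origin on the work surface. World frame = base frame: x ahead of the robot, y to its left, z up, the work surface at z = 0. Lengths are in m, angles in rad, forces in N, time in s.
With the tool pointing down it reaches from about 0.4 to 0.825 m from the base axis. Payload 7 kg.
Tool frame: the origin (TCP) lies on the centre line of the jaws, within the pads' length; the fingertips stand 22 mm ahead of it and the grasp point (between the pads) lies 3 mm ahead of it (arm.tcp_to_tips is the distance from the TCP to the fingertips, in m); z points along the fingers, y is the line along which they close (so a half turn about z gives the same grasp; the last joint's range is limited). The gripper opens to 88 mm and grips with 3 to 60 N. Pads are 19 mm wide; open, the fingers measure 130 mm over their backs; the gripper's body (78 mm by 193 mm) begins 47 mm behind the grasp point.
Start: joints at [-0.815, 0.359, 0.012, 0, -1.224, -0.288], TCP at [0.304, -0.602, 0.249] pointing down, gripper open.
Joint ranges: [-3.07, 3.07], [-1.43, 2.12], [-1.02, 1.25], [-3.03, 1.67], [-3.05, -0], [-3.03, 3.03]. Speed limits (rad/s): [2.39, 2.39, 3.01, 3.14, 3.14, 3.14].

INTERFACE

Orientations are given as [roll, pitch, yaw] about the fixed x, y, z axes, in that order (R = Rz(yaw) Ry(pitch) Rx(roll)).
In Python, from station import arm gives the robot as it stands.
- The arm moves only by the tool jog_arm, never from a script. Its argument "targets" is a list of rows, each an object of numbers: "dx", "dy", "dz": the shift along the tool's x, y, z in mm; "rx", "ry", "rz": the turn, a rotation vector about the tool's x, y, z in rad; "gripper": the closure, from 0 (fully open) to 1 (shut). In form: [{"dx": .., "dy": .., "dz": .., "rx": .., "ry": .., "rz": .., "gripper": ..}, ...]. A call has exactly 8 rows; each row is the pose to reach, as a shift and turn from the pose commanded when the call began, along the tool's axes at that moment; what a row does not reach only later rows make up. A row lasts 1/12 s, in which the tool goes at most 41.7 mm and 7.16 degrees, less where a joint would pass 70% of its speed; a pose out of reach is approached as far as the arm can. A call with a gripper value outside its range is refused whole. The fingers move at their own pace and stop on an object; "force" is the grip in N (left out, the last holds). Time passes only in rows, so rows that repeat a pose let the fingers close, or fill a call up. It gives the time, the measured TCP pose, the force, the opening and the grip force at its end, in the units of the state.
- arm.get_state(): the state, without advancing time (a new reading comes with each control period).
- arm.grab_frame(name): name is "scene" or "top" or "wrist"; returns a dict with "frame" (480x640x3 uint8, red, green, blue), "z_map" (480x640 float32, m along the optical axis (not along the pixel's ray), 0 where there is no reading), "fx", "fy", "cx", "cy" (pixels), "distortion" ([k1, k2, p1, p2, k3] as OpenCV has them; the pictures are not rectified), "view" (4x4, takes a point from world to camera coordinates). Camera axes: x right, y down, z forward; pixel columns grow to the right and rows downward; lengths in m; the calibration is good to about 2 mm. A picture is of the moment at which its call begins.
- arm.job_done(): hands the job in; it is judged then, once.
The state is a dict: "t": time; "q": joint angles; "qd": joint speeds; "joint_efforts": joint torques, N m; "eef_pos": TCP position; "ee_rot": TCP orientation; "force": force on the tool from outside, world axes, zero at the start; "moment": the same for the moment, N m; "width": finger opening in m; "gripper_force": force on a finger pad.
Only numpy, scipy, OpenCV 4.12 (cv2) and the standard library are available. Lean on these libraries where they do the work, as an engineer would, in place of code of your own. Each camera call takes 0.05 s, during which the arm holds its last target. There are 200 camera calls.

## Working session

There is one attempt and no reset: what is moved stays moved. The work goes in short steps, Python scripts to look and compute and a tool call to move; the robot and the scene stay as the last step left them, time stands still between calls to the robot, and variables do not carry over. Pictures are saved under pics/ and viewed, at most 10 in all, crops included, and the job is handed in when it is done.

Besides the shell and the picture viewer there is one more tool, called as name(argument=value, ...) on one line, values as JSON. jog_arm: Moves the arm, as the interface text tells. Its arguments: {"type":"object","properties":{"targets":{"type":"array","items":{"type":"object","properties":{"dx":{"type":"number"},"dy":{"type":"number"},"dz":{"type":"number"},"rx":{"type":"number"},"ry":{"type":"number"},"rz":{"type":"number"},"gripper":{"type":"number"}}}},"force":{"type":"number"}},"required":["targets"]}

```bash
mkdir -p pics
cat > h.py <<'E'
import numpy as np, cv2
from station import arm
def grab(n):
    f=arm.grab_frame(n); np.savez(n+'.npz',**{k:np.array(v) for k,v in f.items()}); return f
def load(n): return dict(np.load(n+'.npz'))
def cloud(f):
    h,w=f['z_map'].shape; K=np.array([[f['fx'],0,f['cx']],[0,f['fy'],f['cy']],[0,0,1]],float)
    u,v=np.meshgrid(np.arange(w),np.arange(h)); p=np.stack([u,v],-1).reshape(-1,1,2).astype(np.float64)
    n=cv2.undistortPoints(p,K,np.array(f['distortion'],float)).reshape(h,w,2)
    z=f['z_map']; c=np.dstack([n*z[...,None],z])
    T=np.linalg.inv(f['view']); P=c@T[:3,:3].T+T[:3,3]; P[z==0]=np.nan
    return P
E
python3 - <<'E'
from h import *
for n in('top','scene'):
    f=grab(n); cv2.imwrite(f'pics/{n}0.png',f['frame'][...,::-1])
    print(n,np.linalg.inv(f['view'])[:3,3].round(3))
print(arm.get_state())
E
```

```text
top [0.333 0.01  1.642]
scene [ 1.363 -0.387  0.869]
{'t': 0.1, 'q': array([-8.14875507e-01,  3.59331885e-01,  1.11623109e-02, -2.84444251e-04,
       -1.22413616e+00, -2.88068522e-01]), 'qd': array([ 0.00012821, -0.00194898,  0.00249236, -0.00037266,  0.00043998,
       -0.00029302]), 'joint_efforts': array([-1.32003886e-03, -5.84163237e+01,  2.93753332e+01,  7.01544419e+00,
        1.02435448e-02, -8.16376291e-05]), 'eef_pos': array([ 0.30417205, -0.60212427,  0.24771511]), 'ee_rot': array([ 3.14006947e+00, -1.72466496e-04, -2.67383707e+00]), 'force': array([ 0.08002591, -0.38470526, -0.33860022]), 'moment': array([ 0.02775424,  0.00174674, -0.02000399]), 'gripper_force': 0.0, 'width': 0.087293093907572}
```

View pics/top0.png

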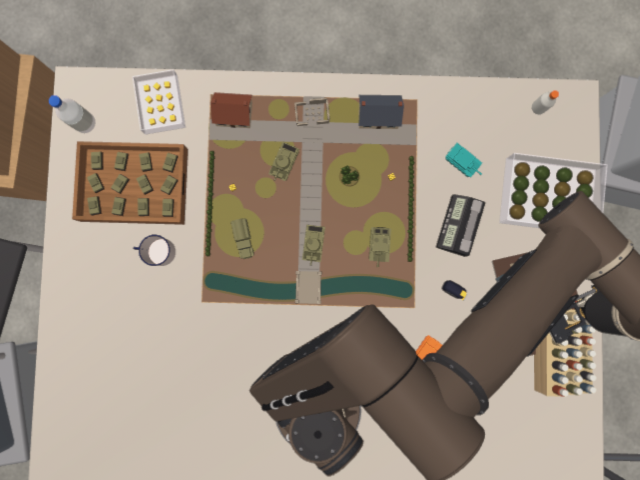

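View pics/scene0.png

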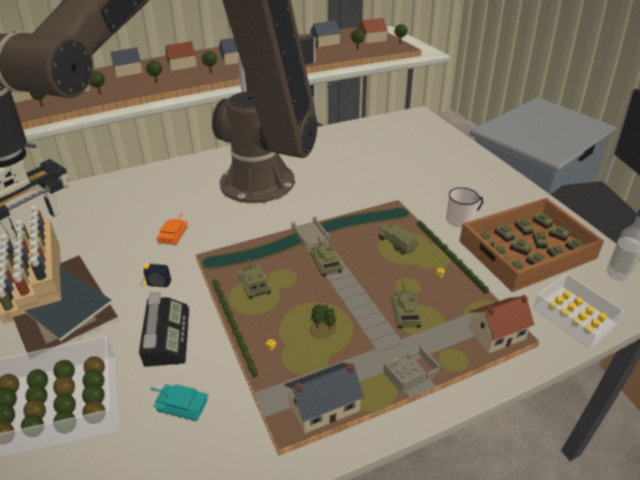

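Top view: there are four olive vehicles at about (283,160), (243,238) (the truck), (313,243) and (379,243). The clock is at (460,224), with the tape measure below it at (455,289). I'll enlarge the vehicles.

Run:
```python
from h import *
f=load('top'); P=cloud(f); im=f['frame'][...,::-1]
s=load('scene'); si=s['frame'][...,::-1]
cs=[(283,160),(313,243),(379,243),(460,224)]; ss=[(405,308),(325,258),(255,278),(163,328)]
r=lambda im,c,h:cv2.resize(im[c[1]-h:c[1]+h,c[0]-h:c[0]+h],(200,200),interpolation=cv2.INTER_CUBIC)
H=P[...,2]; hm=cv2.applyColorMap(np.nan_to_num(np.clip((H-0.0)/0.08,0,1)*255).astype(np.uint8),cv2.COLORMAP_JET)
cv2.imwrite('pics/m1.png',np.vstack([np.hstack([r(im,c,34) for c in cs]),np.hstack([r(hm,c,34) for c in cs]),np.hstack([r(si,c,32) for c in ss])]))
for c in cs: 
    w=P[c[1]-25:c[1]+25,c[0]-25:c[0]+25].reshape(-1,3); print(c,P[c[1],c[0]].round(4),np.nanpercentile(w[:,2],[5,50,90,95,98,99.5]).round(4))
```

```text
(283, 160) [0.6927 0.113  0.0598] [0.0119 0.0195 0.0518 0.0595 0.0631 0.0674]
(313, 243) [0.4626 0.0231 0.064 ] [0.0116 0.0192 0.0513 0.0596 0.0634 0.0659]
(379, 243) [ 0.4683 -0.1592  0.0527] [0.0119 0.0196 0.049  0.0528 0.0553 0.058 ]
(460, 224) [ 0.5271 -0.3828  0.0525] [-0.0043  0.0367  0.0621  0.0668  0.0716  0.0743]
```

View pics/m1.png

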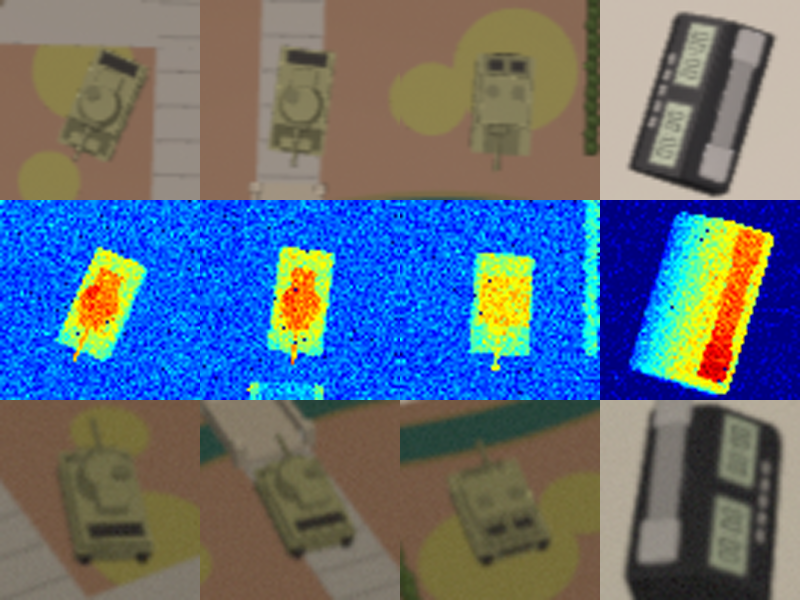

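The third vehicle, at (379,243), is the assault gun: flat casemate, no turret, and a roof at 53 mm. The rocker's near pad is at about (465,245). Next I'll measure both.

Run:
```python
from h import *
f=load('top'); P=cloud(f)
def reg(c,h,lo,hi):
    m=np.zeros(P.shape[:2],np.uint8); s=np.s_[c[1]-h:c[1]+h,c[0]-h:c[0]+h]
    m[s]=((P[s][...,2]>lo)&(P[s][...,2]<hi)); m=cv2.morphologyEx(m,cv2.MORPH_OPEN,np.ones((3,3),np.uint8))
    n,l,st,_=cv2.connectedComponentsWithStats(m); k=1+st[1:,4].argmax(); Q=P[l==k]
    r=cv2.minAreaRect((Q[:,:2]*1000).astype(np.float32)); print(len(Q),np.median(Q,0).round(4),r); return r,Q
reg((379,243),25,.046,.065)      # casemate roof
reg((379,243),25,.03,.065)       # whole hull
H=f['frame'].astype(int); 
# light grey pad of rocker
g=f['frame'][190:262,430:490]; hsv=cv2.cvtColor(g,cv2.COLOR_RGB2HSV); z=P[190:262,430:490,2]
m=((z>.055)&(z<.09)&(hsv[...,2]>115)).astype(np.uint8)
n,l,st,ce=cv2.connectedComponentsWithStats(m)
for k in range(1,n):
    if st[k,4]>15: Q=P[190:262,430:490][l==k]; print('pad',st[k],(ce[k]+[430,190]).round(1),np.nanmedian(Q,0).round(4),cv2.minAreaRect((Q[:,:2]*1000).astype(np.float32)))
print(P[245,465],hsv[55,35])
s=arm.get_state(); y=s['ee_rot'][2]
for nm,t in dict(gun=(.468,-.159),).items(): print(nm)
```

```text
249 [ 0.4659 -0.1592  0.052 ] ((464.4899597167969, -162.22940063476562), (53.77676773071289, 44.90045166015625), 0.9709502458572388)
665 [ 0.466  -0.1601  0.046 ] ((466.8996276855469, -161.9638671875), (55.55853271484375, 97.31974792480469), 87.31350708007812)
pad [ 30  10  22  52 394] [470.2 225.6] [ 0.5211 -0.4077  0.0641] ((523.3097534179688, -408.781005859375), (25.38270378112793, 148.83251953125), 73.10163116455078)
[ 0.46726308 -0.39153972  0.07373919] [ 10  18 167]
gun
```

jog_arm(targets=[{"dx": -10, "dy": 9, "gripper": 1}, {"dx": -30, "dy": 28, "gripper": 1}, {"dx": -54, "dy": 50, "gripper": 1}, {"dx": -80, "dy": 75, "gripper": 1}, {"dx": -106, "dy": 99, "gripper": 1}, {"dx": -132, "dy": 123, "gripper": 1}, {"dx": -156, "dy": 146, "gripper": 1}, {"dx": -174, "dy": 163, "gripper": 1}])

```text
invalid input at $.targets[0]: expected keys dx, dy, dz, rx, ry, rz, gripper
```

jog_arm(targets=[{"dx": -18, "dy": 17, "gripper": 1}, {"dx": -42, "dy": 39, "gripper": 1}, {"dx": -68, "dy": 63, "gripper": 1}, {"dx": -94, "dy": 87, "gripper": 1}, {"dx": -120, "dy": 112, "gripper": 1}, {"dx": -144, "dy": 134, "gripper": 1}, {"dx": -162, "dy": 150, "gripper": 1}, {"dx": -170, "dy": 158, "gripper": 1}])

```text
invalid input at $.targets[0]: expected keys dx, dy, dz, rx, ry, rz, gripper
```

jog_arm(targets=[{"dx": -10, "dy": 9, "dz": 0, "rx": 0, "ry": 0, "rz": 0, "gripper": 1}, {"dx": -30, "dy": 28, "dz": 0, "rx": 0, "ry": 0, "rz": 0, "gripper": 1}, {"dx": -54, "dy": 50, "dz": 0, "rx": 0, "ry": 0, "rz": 0, "gripper": 1}, {"dx": -80, "dy": 75, "dz": 0, "rx": 0, "ry": 0, "rz": 0, "gripper": 1}, {"dx": -106, "dy": 99, "dz": 0, "rx": 0, "ry": 0, "rz": 0, "gripper": 1}, {"dx": -132, "dy": 123, "dz": 0, "rx": 0, "ry": 0, "rz": 0, "gripper": 1}, {"dx": -156, "dy": 146, "dz": 0, "rx": 0, "ry": 0, "rz": 0, "gripper": 1}, {"dx": -174, "dy": 163, "dz": 0, "rx": 0, "ry": 0, "rz": 0, "gripper": 1}])

```text
t: 0.77
eef_pos: [0.3864, -0.3757, 0.2485]
ee_rot: [3.141, 0.0, -2.673]
force: [-0.2, -0.1, 0.0]
width: 0.0401
gripper_force: 0.0
```

jog_arm(targets=[{"dx": -18, "dy": 17, "dz": 0, "rx": 0, "ry": 0, "rz": 0, "gripper": 1}, {"dx": -42, "dy": 39, "dz": 0, "rx": 0, "ry": 0, "rz": 0, "gripper": 1}, {"dx": -68, "dy": 63, "dz": 0, "rx": 0, "ry": 0, "rz": 0, "gripper": 1}, {"dx": -94, "dy": 87, "dz": 0, "rx": 0, "ry": 0, "rz": 0, "gripper": 1}, {"dx": -120, "dy": 112, "dz": 0, "rx": 0, "ry": 0, "rz": 0, "gripper": 1}, {"dx": -144, "dy": 134, "dz": 0, "rx": 0, "ry": 0, "rz": 0, "gripper": 1}, {"dx": -162, "dy": 150, "dz": 0, "rx": 0, "ry": 0, "rz": 0, "gripper": 1}, {"dx": -170, "dy": 158, "dz": 0, "rx": 0, "ry": 0, "rz": 0, "gripper": 1}])

```text
t: 1.43
eef_pos: [0.4671, -0.1581, 0.2486]
ee_rot: [3.141, 0.001, -2.672]
force: [-0.8, -0.5, 0.3]
width: 0.0004
gripper_force: 0.0
```

jog_arm(targets=[{"dx": 0, "dy": 0, "dz": 12, "rx": 0, "ry": 0, "rz": 0, "gripper": 1}, {"dx": 1, "dy": -1, "dz": 38, "rx": 0, "ry": 0, "rz": 0, "gripper": 1}, {"dx": 2, "dy": -1, "dz": 70, "rx": 0, "ry": 0, "rz": 0, "gripper": 1}, {"dx": 2, "dy": -1, "dz": 102, "rx": 0, "ry": 0, "rz": 0, "gripper": 1}, {"dx": 2, "dy": -1, "dz": 128, "rx": 0, "ry": 0, "rz": 0, "gripper": 1}, {"dx": 2, "dy": -1, "dz": 144, "rx": 0, "ry": 0, "rz": 0, "gripper": 1}, {"dx": 2, "dy": -1, "dz": 150, "rx": 0, "ry": 0, "rz": 0, "gripper": 1}, {"dx": 2, "dy": -1, "dz": 150, "rx": 0, "ry": 0, "rz": 0, "gripper": 1}])

```text
t: 2.1
eef_pos: [0.4641, -0.1627, 0.0973]
ee_rot: [3.14, -0.003, -2.674]
force: [-0.1, -0.6, 0.3]
width: 0.0003
gripper_force: 0.0
```

Run:
```python
from h import *
f=grab('scene'); cv2.imwrite('pics/s2.png',cv2.resize(f['frame'][200:350,150:350,::-1],(800,600),interpolation=cv2.INTER_CUBIC))
s=arm.get_state(); print(s['eef_pos'],s['ee_rot'],s['force'],arm.tcp_to_tips)
```

```text
[ 0.46506231 -0.16275783  0.09853121] [ 3.14129802e+00 -1.10882653e-03 -2.67375256e+00] [-0.25775707 -0.30519837  0.87464261] 0.022
```

View pics/s2.png

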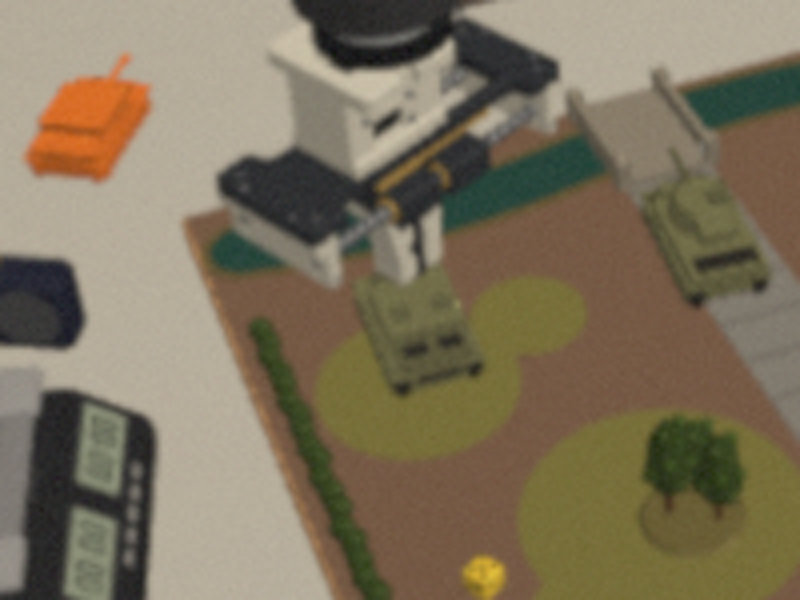

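The picture shows the closed fingers above the assault gun's casemate at about (410,270), clear of everything else. Tips are at 76.5 mm, so I'll come down slowly.

jog_arm(targets=[{"dx": 0, "dy": 0, "dz": 2, "rx": 0, "ry": 0, "rz": 0, "gripper": 1}, {"dx": 0, "dy": 1, "dz": 4, "rx": 0, "ry": 0, "rz": 0, "gripper": 1}, {"dx": -1, "dy": 1, "dz": 6, "rx": 0, "ry": 0, "rz": 0, "gripper": 1}, {"dx": -1, "dy": 1, "dz": 8, "rx": 0, "ry": 0, "rz": 0, "gripper": 1}, {"dx": -1, "dy": 1, "dz": 10, "rx": 0, "ry": 0, "rz": 0, "gripper": 1}, {"dx": -1, "dy": 1, "dz": 12, "rx": 0, "ry": 0, "rz": 0, "gripper": 1}, {"dx": -1, "dy": 1, "dz": 13, "rx": 0, "ry": 0, "rz": 0, "gripper": 1}, {"dx": -1, "dy": 1, "dz": 13, "rx": 0, "ry": 0, "rz": 0, "gripper": 1}])

```text
t: 2.82
eef_pos: [0.4655, -0.1613, 0.0853]
ee_rot: [3.141, -0.0, -2.674]
force: [-0.0, 0.1, 0.0]
width: 0.0006
gripper_force: 0.0
```

jog_arm(targets=[{"dx": 0, "dy": 0, "dz": 1, "rx": 0, "ry": 0, "rz": 0, "gripper": 1}, {"dx": 0, "dy": 0, "dz": 2, "rx": 0, "ry": 0, "rz": 0, "gripper": 1}, {"dx": 0, "dy": 0, "dz": 3, "rx": 0, "ry": 0, "rz": 0, "gripper": 1}, {"dx": 0, "dy": 0, "dz": 4, "rx": 0, "ry": 0, "rz": 0, "gripper": 1}, {"dx": 0, "dy": 0, "dz": 5, "rx": 0, "ry": 0, "rz": 0, "gripper": 1}, {"dx": 0, "dy": 0, "dz": 5, "rx": 0, "ry": 0, "rz": 0, "gripper": 1}, {"dx": 0, "dy": 0, "dz": 5, "rx": 0, "ry": 0, "rz": 0, "gripper": 1}, {"dx": 0, "dy": 0, "dz": 5, "rx": 0, "ry": 0, "rz": 0, "gripper": 1}])

```text
t: 3.48
eef_pos: [0.4657, -0.1613, 0.0806]
ee_rot: [3.142, -0.0, -2.674]
force: [-0.3, 0.2, -0.3]
width: 0.0004
gripper_force: 0.0
```

Tips are at 58.6 mm, about 5 mm above the roof.

jog_arm(targets=[{"dx": 0, "dy": 0, "dz": 1, "rx": 0, "ry": 0, "rz": 0, "gripper": 1}, {"dx": 0, "dy": 0, "dz": 2, "rx": 0, "ry": 0, "rz": 0, "gripper": 1}, {"dx": 0, "dy": 0, "dz": 3, "rx": 0, "ry": 0, "rz": 0, "gripper": 1}, {"dx": 0, "dy": 0, "dz": 4, "rx": 0, "ry": 0, "rz": 0, "gripper": 1}, {"dx": 0, "dy": 0, "dz": 4, "rx": 0, "ry": 0, "rz": 0, "gripper": 1}, {"dx": 0, "dy": 0, "dz": 4, "rx": 0, "ry": 0, "rz": 0, "gripper": 1}, {"dx": 0, "dy": 0, "dz": 4, "rx": 0, "ry": 0, "rz": 0, "gripper": 1}, {"dx": 0, "dy": 0, "dz": 4, "rx": 0, "ry": 0, "rz": 0, "gripper": 1}])

```text
t: 4.15
eef_pos: [0.4658, -0.1613, 0.0766]
ee_rot: [-3.142, 0.0, -2.674]
force: [-0.2, -0.8, 0.1]
width: 0.0005
gripper_force: 0.0
```

jog_arm(targets=[{"dx": 0, "dy": 0, "dz": 0.5, "rx": 0, "ry": 0, "rz": 0, "gripper": 1}, {"dx": 0, "dy": 0, "dz": 1, "rx": 0, "ry": 0, "rz": 0, "gripper": 1}, {"dx": 0, "dy": 0, "dz": 1.5, "rx": 0, "ry": 0, "rz": 0, "gripper": 1}, {"dx": 0, "dy": 0, "dz": 2, "rx": 0, "ry": 0, "rz": 0, "gripper": 1}, {"dx": 0, "dy": 0, "dz": 2, "rx": 0, "ry": 0, "rz": 0, "gripper": 1}, {"dx": 0, "dy": 0, "dz": 2, "rx": 0, "ry": 0, "rz": 0, "gripper": 1}, {"dx": 0, "dy": 0, "dz": 2, "rx": 0, "ry": 0, "rz": 0, "gripper": 1}, {"dx": 0, "dy": 0, "dz": 2, "rx": 0, "ry": 0, "rz": 0, "gripper": 1}])

```text
t: 4.82
eef_pos: [0.4658, -0.1613, 0.075]
ee_rot: [-3.141, 0.0, -2.674]
force: [-2.3, 0.8, 6.6]
width: 0.0004
gripper_force: 3.2
```

Contact at 6.6 N, with the tips at 53 mm, which matches the roof height. I'll hold briefly and then rise.

jog_arm(targets=[{"dx": 0, "dy": 0, "dz": 0, "rx": 0, "ry": 0, "rz": 0, "gripper": 1}, {"dx": 0, "dy": 0, "dz": 0, "rx": 0, "ry": 0, "rz": 0, "gripper": 1}, {"dx": 0, "dy": 0, "dz": -2, "rx": 0, "ry": 0, "rz": 0, "gripper": 1}, {"dx": 0, "dy": 0, "dz": -8, "rx": 0, "ry": 0, "rz": 0, "gripper": 1}, {"dx": 0, "dy": 0, "dz": -25, "rx": 0, "ry": 0, "rz": 0, "gripper": 1}, {"dx": 0, "dy": 0, "dz": -50, "rx": 0, "ry": 0, "rz": 0, "gripper": 1}, {"dx": 0, "dy": 0, "dz": -70, "rx": 0, "ry": 0, "rz": 0, "gripper": 1}, {"dx": 0, "dy": 0, "dz": -80, "rx": 0, "ry": 0, "rz": 0, "gripper": 1}])

```text
t: 5.48
eef_pos: [0.4669, -0.1614, 0.1574]
ee_rot: [-3.14, 0.003, -2.673]
force: [1.3, 0.7, -0.1]
width: 0.0002
gripper_force: 0.0
```

jog_arm(targets=[{"dx": 6, "dy": -12, "dz": 0, "rx": 0, "ry": 0, "rz": 0, "gripper": 1}, {"dx": 20, "dy": -41, "dz": 0, "rx": 0, "ry": 0, "rz": 0, "gripper": 1}, {"dx": 37, "dy": -75, "dz": 0, "rx": 0, "ry": 0, "rz": 0, "gripper": 1}, {"dx": 54, "dy": -110, "dz": 0, "rx": 0, "ry": 0, "rz": 0, "gripper": 1}, {"dx": 72, "dy": -145, "dz": 0, "rx": 0, "ry": 0, "rz": 0, "gripper": 1}, {"dx": 88, "dy": -178, "dz": 0, "rx": 0, "ry": 0, "rz": 0, "gripper": 1}, {"dx": 98, "dy": -199, "dz": 0, "rx": 0, "ry": 0, "rz": 0, "gripper": 1}, {"dx": 102, "dy": -206, "dz": 0, "rx": 0, "ry": 0, "rz": 0, "gripper": 1}])

```text
t: 6.15
eef_pos: [0.4671, -0.3943, 0.1537]
ee_rot: [3.141, -0.001, -2.676]
force: [-0.7, -0.3, 0.4]
width: 0.0001
gripper_force: 0.0
```

jog_arm(targets=[{"dx": 0, "dy": 0, "dz": 5, "rx": 0, "ry": 0, "rz": 0, "gripper": 1}, {"dx": 0, "dy": 0, "dz": 17, "rx": 0, "ry": 0, "rz": 0, "gripper": 1}, {"dx": 0, "dy": 0, "dz": 29, "rx": 0, "ry": 0, "rz": 0, "gripper": 1}, {"dx": 0, "dy": 0, "dz": 39, "rx": 0, "ry": 0, "rz": 0, "gripper": 1}, {"dx": 0, "dy": 0, "dz": 44, "rx": 0, "ry": 0, "rz": 0, "gripper": 1}, {"dx": 0, "dy": 0, "dz": 45, "rx": 0, "ry": 0, "rz": 0, "gripper": 1}, {"dx": 0, "dy": 0, "dz": 45, "rx": 0, "ry": 0, "rz": 0, "gripper": 1}, {"dx": 0, "dy": 0, "dz": 45, "rx": 0, "ry": 0, "rz": 0, "gripper": 1}])

```text
t: 6.82
eef_pos: [0.468, -0.391, 0.1101]
ee_rot: [-3.141, 0.0, -2.673]
force: [0.7, 0.1, -0.3]
width: 0.0002
gripper_force: 0.0
```

Run:
```python
from h import *
f=grab('scene'); cv2.imwrite('pics/s3.png',cv2.resize(f['frame'][230:380,80:280,::-1],(800,600),interpolation=cv2.INTER_CUBIC))
s=arm.get_state(); print(s['eef_pos'],s['force'])
```

```text
[ 0.46808405 -0.39112602  0.11024544] [0.58504038 0.14498636 0.88534361]
```

View pics/s3.png

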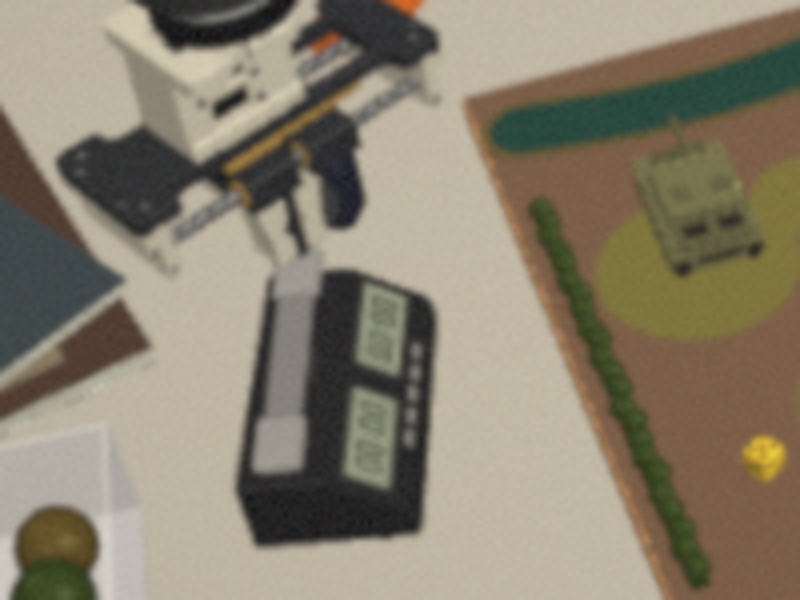

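The fingers are just above the near pad, at about (295,265) in the crop, and the gun still stands in place. Pressing now.

jog_arm(targets=[{"dx": 0, "dy": 0, "dz": 3, "rx": 0, "ry": 0, "rz": 0, "gripper": 1}, {"dx": 0, "dy": 0, "dz": 6, "rx": 0, "ry": 0, "rz": 0, "gripper": 1}, {"dx": 0, "dy": 0, "dz": 9, "rx": 0, "ry": 0, "rz": 0, "gripper": 1}, {"dx": 0, "dy": 0, "dz": 12, "rx": 0, "ry": 0, "rz": 0, "gripper": 1}, {"dx": 0, "dy": 0, "dz": 14, "rx": 0, "ry": 0, "rz": 0, "gripper": 1}, {"dx": 0, "dy": 0, "dz": 15, "rx": 0, "ry": 0, "rz": 0, "gripper": 1}, {"dx": 0, "dy": 0, "dz": 16, "rx": 0, "ry": 0, "rz": 0, "gripper": 1}, {"dx": 0, "dy": 0, "dz": 17, "rx": 0, "ry": 0, "rz": 0, "gripper": 1}])

```text
t: 7.53
eef_pos: [0.4674, -0.3912, 0.0925]
ee_rot: [3.141, -0.0, -2.674]
force: [-1.1, 0.3, 2.5]
width: 0.0004
gripper_force: 0.8
```

jog_arm(targets=[{"dx": 0, "dy": 0, "dz": 1, "rx": 0, "ry": 0, "rz": 0, "gripper": 1}, {"dx": 0, "dy": 0, "dz": 2, "rx": 0, "ry": 0, "rz": 0, "gripper": 1}, {"dx": 0, "dy": 0, "dz": 3, "rx": 0, "ry": 0, "rz": 0, "gripper": 1}, {"dx": 0, "dy": 0, "dz": 4, "rx": 0, "ry": 0, "rz": 0, "gripper": 1}, {"dx": 0, "dy": 0, "dz": 5, "rx": 0, "ry": 0, "rz": 0, "gripper": 1}, {"dx": 0, "dy": 0, "dz": 6, "rx": 0, "ry": 0, "rz": 0, "gripper": 1}, {"dx": 0, "dy": 0, "dz": 7, "rx": 0, "ry": 0, "rz": 0, "gripper": 1}, {"dx": 0, "dy": 0, "dz": 7, "rx": 0, "ry": 0, "rz": 0, "gripper": 1}])

```text
t: 8.2
eef_pos: [0.4675, -0.3912, 0.0853]
ee_rot: [3.141, -0.0, -2.674]
force: [0.2, 0.8, 0.9]
width: 0.0004
gripper_force: 0.5
```

Tips are at 63.3 mm with friction force only. I'll keep going gently to the stop.

jog_arm(targets=[{"dx": 0, "dy": 0, "dz": 0.5, "rx": 0, "ry": 0, "rz": 0, "gripper": 1}, {"dx": 0, "dy": 0, "dz": 1, "rx": 0, "ry": 0, "rz": 0, "gripper": 1}, {"dx": 0, "dy": 0, "dz": 1.5, "rx": 0, "ry": 0, "rz": 0, "gripper": 1}, {"dx": 0, "dy": 0, "dz": 2, "rx": 0, "ry": 0, "rz": 0, "gripper": 1}, {"dx": 0, "dy": 0, "dz": 2, "rx": 0, "ry": 0, "rz": 0, "gripper": 1}, {"dx": 0, "dy": 0, "dz": 2, "rx": 0, "ry": 0, "rz": 0, "gripper": 1}, {"dx": 0, "dy": 0, "dz": 2, "rx": 0, "ry": 0, "rz": 0, "gripper": 1}, {"dx": 0, "dy": 0, "dz": 2, "rx": 0, "ry": 0, "rz": 0, "gripper": 1}])

```text
t: 8.87
eef_pos: [0.4677, -0.3913, 0.0845]
ee_rot: [-3.141, 0.0, -2.673]
force: [-3.4, 1.8, 10.4]
width: 0.0003
gripper_force: 4.7
```

The 10 N reading with the tips at 62.5 mm means the hard stop is reached. I'll draw back.

jog_arm(targets=[{"dx": 0, "dy": 0, "dz": 0, "rx": 0, "ry": 0, "rz": 0, "gripper": 1}, {"dx": 0, "dy": 0, "dz": 0, "rx": 0, "ry": 0, "rz": 0, "gripper": 1}, {"dx": 0, "dy": 0, "dz": -2, "rx": 0, "ry": 0, "rz": 0, "gripper": 1}, {"dx": 0, "dy": 0, "dz": -10, "rx": 0, "ry": 0, "rz": 0, "gripper": 1}, {"dx": 0, "dy": 0, "dz": -35, "rx": 0, "ry": 0, "rz": 0, "gripper": 1}, {"dx": 0, "dy": 0, "dz": -65, "rx": 0, "ry": 0, "rz": 0, "gripper": 1}, {"dx": 0, "dy": 0, "dz": -85, "rx": 0, "ry": 0, "rz": 0, "gripper": 1}, {"dx": 0, "dy": 0, "dz": -95, "rx": 0, "ry": 0, "rz": 0, "gripper": 1}])

```text
t: 9.53
eef_pos: [0.4691, -0.3919, 0.1822]
ee_rot: [-3.137, 0.003, -2.673]
force: [0.1, 0.8, -0.5]
width: -0.0
gripper_force: 0.0
```

jog_arm(targets=[{"dx": 10, "dy": -15, "dz": -10, "rx": 0, "ry": 0, "rz": 0, "gripper": 1}, {"dx": 25, "dy": -40, "dz": -20, "rx": 0, "ry": 0, "rz": 0, "gripper": 1}, {"dx": 40, "dy": -60, "dz": -30, "rx": 0, "ry": 0, "rz": 0, "gripper": 1}, {"dx": 55, "dy": -80, "dz": -40, "rx": 0, "ry": 0, "rz": 0, "gripper": 1}, {"dx": 65, "dy": -95, "dz": -50, "rx": 0, "ry": 0, "rz": 0, "gripper": 1}, {"dx": 70, "dy": -100, "dz": -55, "rx": 0, "ry": 0, "rz": 0, "gripper": 1}, {"dx": 70, "dy": -100, "dz": -55, "rx": 0, "ry": 0, "rz": 0, "gripper": 1}, {"dx": 70, "dy": -100, "dz": -55, "rx": 0, "ry": 0, "rz": 0, "gripper": 1}])

```text
t: 10.2
eef_pos: [0.45, -0.5116, 0.2328]
ee_rot: [3.141, 0.0, -2.675]
force: [0.4, 0.6, -0.1]
width: 0.0009
gripper_force: 0.0
```

Run:
```python
from h import *
a=load('top'); b=grab('top'); P=cloud(b)
for p in [(379,243),(283,160),(313,243),(243,238)]:
    s=np.s_[p[1]-25:p[1]+25,p[0]-25:p[0]+25]
    print(p,cv2.phaseCorrelate(a['frame'][s].mean(-1),b['frame'][s].mean(-1)))
# rocker heights along its axis
Q=P[190:262,430:490].reshape(-1,3); ax=np.array([.957,-.291]); d=Q[:,:2]-[.523,-.409]
u=d@ax; v=d@[.291,.957]
for c in (-.058,.058):
    m=(abs(u-c)<.012)&(abs(v)<.009); print(c,m.sum(),np.nanmedian(Q[m,2]))
s=arm.get_state(); print(s['t'],s['eef_pos'],s['force'])
```

```text
(379, 243) ((-0.023413052113813393, 0.0041524226662374986), 0.9892432352835038)
(283, 160) ((-0.014015530209665172, -0.03587643932644369), 0.9950412337091334)
(313, 243) ((0.005467229453156364, 0.02033952430293695), 0.9854396004035377)
(243, 238) ((-0.0004950470235840498, -0.013151226463300247), 0.985599169808925)
-0.058 0 nan
0.058 0 nan
10.25 [ 0.45005152 -0.5109875   0.23267515] [-0.3925688  -0.03014469 -0.26873105]
  return np.nanmean(a, axis, out=out, keepdims=keepdims)
```

The vehicles haven't moved. The arm hides the clock from the top camera, so I'll check the rocker in the scene view.

Run:
```python
from h import *
a=load('scene'); b=grab('scene'); ax=np.array([.957,-.291])
f0=arm and b
for nm,f in(('before',a),('now',b)):
    Q=cloud(f).reshape(-1,3); d=Q[:,:2]-[.523,-.409]; u=d@ax; v=d@[.291,.957]
    for c in (-.058,.058):
        m=(abs(u-c)<.013)&(abs(v)<.009)&(Q[:,2]<.09); print(nm,c,m.sum(),np.median(Q[m,2]) if m.any() else None)
```

```text
before -0.058 66 0.07230781209984555
before 0.058 112 0.06222402174880587
now -0.058 67 0.06310165043918048
now 0.058 144 0.07153209642169212
```

The scene view puts the rocker at about +0.075 rad, close to the threshold. I'll measure it once more, with a line fit over several frames.

Run:
```python
from h import *
ax=np.array([.957,-.291]); U=[];Z=[]
for i in range(6):
    Q=cloud(grab('scene')).reshape(-1,3); d=Q[:,:2]-[.523,-.409]; u=d@ax; v=d@[.291,.957]
    m=(abs(u)<.07)&(abs(v)<.009)&(Q[:,2]<.09)&(Q[:,2]>.055); U.append(u[m]);Z.append(Q[m,2])
    p=abs(u[m])>.047
    print(np.polyfit(u[m][p],Q[m,2][p],1))
U=np.concatenate(U);Z=np.concatenate(Z)
for c in np.arange(-.07,.071,.01):
    k=abs(U-c)<.005; print(round(c,3),k.sum(),(np.median(Z[k])*1000).round(1))
```

```text
[0.09009496 0.06780533]
[0.08874136 0.06782179]
[0.08782602 0.06776715]
[0.08944184 0.06761892]
[0.09180181 0.06774707]
[0.08908913 0.06792697]
-0.07 72 62.1
-0.06 130 62.2
-0.05 171 63.1
-0.04 127 62.9
-0.03 134 64.0
-0.02 143 64.9
-0.01 139 65.9
0.0 162 66.4
0.01 130 67.1
0.02 148 67.8
0.03 136 68.5
0.04 117 71.4
0.05 172 73.0
0.06 166 74.2
0.07 179 73.3
```

The slope is +0.09 rad, so the near end is fully down.

```bash
python3 -c "
from h import *
print(arm.job_done())"
```

```text
the job is handed in; nothing more can be done
None
```

I touched the assault gun's roof lightly (about 7 N) and pressed the near end of the clock's rocker fully down (measured about +0.09 rad); the arm is drawn back clear, the four vehicles had not moved in the last top view, and the job was handed in at about 11 s, with no verdict shown.

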